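Rock the sorter gate over and feed the balls down the right lane

TASK

The left lane of the ball sorter is full. Press down the raised right end of its seesaw gate until the gate has rocked fully over its pivot to the right; only then push the upright post left of the feed sideways toward the feed as far as it goes, so that the three waiting balls run down the right lane and come to rest there. Work with the fingertips; do not touch or lift the balls, and leave the other things on the bench where they are.

Things in the scene. Friction and masses are not known exactly. Their poses are not given: they have to be found in the camera images.
- sorter: Ball sorter, a metal frame fixed to the bench, 0.22 m deep, 0.33 m wide. Origin: on the bench under the middle of the gate's pivot; x points away from the robot and 0.1 to 0.4 rad to its right, up the sloping feed channel (38 mm wide, x 24 to 150 mm, wall tops 160 mm high at the far end); y left, z up. Lanes left and right of the gate slope outward; the left one is full with three fixed balls.
- gate (a joint): Angle (rad) of the seesaw gate, a steel trough 160 mm long along the sorter's y, on a pivot along its x, 64 mm above the bench. -0.24: left end down, where it settles at the start, balls would run left; +0.24: right end down on its stop. Top-heavy: it stays on either stop by itself and falls on once past level. Pressing a tab down takes about 1 N.
- right_tab (a point): Middle of the top of the gate's right press tab, a flat black-padded tab (pad 28 x 26 mm) on the gate's front, toward the robot, at sorter x = -70 mm, y about -56 mm (-70 mm once down). Raised at the start, about 110 mm above the bench; about 79 mm once the gate is fully over to the right. The space above and below is free.
- left_tab (a point): The same tab at the gate's left end, down at the start (about 79 mm above the bench).
- release (a joint): Travel (m) of the release slide: 0 = shut, its blade stands across the feed and holds the balls back; 0.034 = fully open at its stop. It moves along the sorter's -y axis (to the right) as it opens, with about 2 N of friction, and stays where it is left.
- post (a point): Centre of the top of the release slide's upright post, left of the feed, at sorter x = 45 mm, y = 66 mm (32 mm when open), 166 mm above the bench. A rod of 12 mm diameter from 110 mm up, its uppermost 14 mm a black cap of 18 mm diameter. Pushed from its left (outer) side toward the feed, along the sorter's -y; the space left of it is free.
- right_lane (a point): Middle of the sloping floor of the right collecting lane (inside 62 mm wide along x, 75 mm long along y), axes as the sorter's. The balls shall come to rest in this lane.
- left_lane (a point): The same point of the left collecting lane, which is full.
- ball_1: Steel ball, 24 mm diameter, waiting in the feed, number 1 from the blade; its position is the ball's centre. It rolls freely once released.
- ball_2: Steel ball, 24 mm diameter, waiting in the feed, number 2 from the blade; its position is the ball's centre. It rolls freely once released.
- ball_3: Steel ball, 24 mm diameter, waiting in the feed, number 3 from the blade; its position is the ball's centre. It rolls freely once released.
- knob_a: Bystander: a printed two-lobed knob, 29 x 48 x 24 mm, beside the feed; origin at the middle of its underside.
- parts_cup: Bystander: a small open parts cup, 58 mm across, 30 mm high; origin at the middle of its underside.
- knob_b: Bystander: a printed two-lobed knob, 29 x 48 x 24 mm; origin at the middle of its underside.
- bolt: Bystander: a short bolt lying down, 12 x 27 x 12 mm, on the sorter's base beside the feed; origin at the middle of its underside.
- hex_key: Bystander: an L-shaped hex key, 33 x 88 x 5 mm; origin at the middle of its underside.
- tape: Bystander: a roll of tape lying flat, 62 mm across, 19 mm high; origin at the middle of its underside.
- stop_block: Bystander: a black stop block, 22 x 76 x 20 mm; origin at the middle of its underside.

How it is judged:
By the outcome, as a careful person would: the job done as asked, in the order asked, and still so for the second after the job is handed in, with the robot touching nothing.
It also fails if it takes over 35 s, if anything falls off the work surface, if the arm or the gripper's body presses on something with over 40 N, if the wrist force passes 120 N, or if a joint passes its speed limit or range.

ROBOT

A 6-joint arm with a two-finger parallel gripper is mounted at the origin on a cart in front of the work surface, level with it; the furniture and walls round the work are solid. World frame = base frame: x ahead of the robot, y to its left, z up, the work surface at z = 0. Lengths are in mm, angles in rad, forces in N, time in s.
With the tool pointing down it reaches from about 275 to 825 mm from the base axis. Payload 4.9 kg.
Tool frame: the origin (TCP) lies at the very end of the fingers, on their centre line; the grasp point (between the pads) lies 19 mm behind it; z points along the fingers, y is the line along which they close (so a half turn about z gives the same grasp; the last joint's range is limited). The gripper opens to 85 mm and grips with 20 to 120 N. Pads are 22 mm wide; open, the fingers measure 114 mm over their backs; the gripper's body (76 mm by 85 mm) begins 54 mm behind the grasp point. The pads swing forward as they close: fully open they stand 13 mm farther back than shut.
Start: joints at [1.107, 0.326, -0.193, 1.052, 0, 1.437], TCP at [178.114, 520.379, 231.281] pointing down, gripper open.
Joint ranges: [-2.65, 2.65], [-0.97, 1.79], [-1.3, 1.35], [-1.93, 2.1], [-1.47, 1.37], [-3.14, 3.14]. Speed limits (rad/s): [2.57, 2.57, 3.14, 3.14, 3.14, 3.14].

INTERFACE

Orientations are given as [roll, pitch, yaw] about the fixed x, y, z axes, in that order (R = Rz(yaw) Ry(pitch) Rx(roll)).
In Python, from bench import bot, solve_ik, imaging gives the robot as it stands. Calls block until the motion is done:
- bot.move_ptp(position, orientation): joint-space move of the TCP to a pose.
- bot.movel(position, rot=None, max_speed=150, threshold=None): straight line of the TCP; rot=None keeps the orientation; max_speed is the mean speed in mm/s. With threshold (N) it stops when the force on the tool has changed by that much, and returns True; else False.
- bot.move_j(angles): joint-space move.
- bot.grip(opening, effort=None): opening from 0.0 (shut) to 1.0 (fully open); effort is the grip in N (None keeps the last); returns when the fingers have stopped.
- bot.dwell(seconds).
- solve_ik(position, orientation): joint angles nearest the present ones, or None.
- bot.get_state(): the state.
- imaging.capture(name): name is "side" or "top" or "wrist"; returns the picture (480x640x3 uint8, blue, green, red); there is no depth.
- imaging.camera_model(name): a dict with "K" (3x3 intrinsics, pixels), "k1" (the pictures are not rectified: a ray, as slopes to the right and down, at radius r is drawn at 1 + k1 r^2 times it, then the intrinsics apply), "position" and "rotation" of the camera in the world. Camera axes: x right, y up, looking along -z (the intrinsics and any distortion apply to the point x, -y, -z); pixel columns grow to the right and rows downward; lengths in mm; the calibration is good to about 2 mm. A picture is of the moment at which its call begins: read the wrist's pose just before it. camera_model takes no time and is no camera call; for the wrist camera it gives the pose at the moment of the call.
A pose or a line that the arm cannot do raises bot.IKError and nothing moves.
- bot.sign_off(): hands the job in; it is judged then, once.
The state is a dict: "t": time; "qpos": joint angles; "joint_velocities": joint speeds; "effort": joint torques, N m; "tcp_pos": TCP position; "orientation": TCP orientation; "contact_force": force on the tool from outside, world axes, zero at the start; "wrist_torque": the same for the moment, N m; "opening": opening from 0.0 (shut) to 1.0 (fully open); "gripper_force": force on a finger pad.
Only numpy, scipy, OpenCV 4.12 (cv2) and the standard library are available. Lean on these libraries where they do the work, as an engineer would, in place of code of your own. Each camera call takes 0.05 s, during which the arm holds its last target. There are 200 camera calls.

## Working session

There is one attempt and no reset: what is moved stays moved. The work goes in short steps, each a Python script; the robot and the scene stay as the last script left them, time stands still between calls to the robot, and variables do not carry over. Pictures are saved under pics/ and viewed, at most 10 in all, crops included, and the job is handed in when it is done.

```bash
mkdir -p pics; ls
python3 - <<'E'
from bench import bot, imaging
import cv2
for n in("top","side"):
    cv2.imwrite(f"pics/{n}0.png",imaging.capture(n)); m=imaging.camera_model(n); print(n,m)
print(bot.get_state())
E
```

```text
pics
top {'K': array([[484.11836378,   0.        , 322.32805406],
       [  0.        , 484.11836378, 235.85235701],
       [  0.        ,   0.        ,   1.        ]]), 'k1': -0.10833039897984333, 'position': array([ 382.30240152,   84.24569467, 1080.1792156 ]), 'rotation': array([ 0.16853792,  0.01768946, -1.58694305])}
side {'K': array([[523.08205623,   0.        , 322.96900172],
       [  0.        , 523.08205623, 253.36905175],
       [  0.        ,   0.        ,   1.        ]]), 'k1': -0.11542500048302531, 'position': array([558.38254965, 907.02138165, 808.95204787]), 'rotation': array([ 0.86527524, -0.01907506,  3.11217576])}
{'t': 0.1, 'qpos': array([ 1.10679648e+00,  3.26875166e-01, -1.93468064e-01,  1.05200875e+00,
        3.39510759e-05,  1.43662354e+00]), 'joint_velocities': array([-0.00014256, -0.00187325,  0.00345373, -0.00012255,  0.00034823,
       -0.0005327 ]), 'effort': array([-1.06223619e-03, -4.44239938e+01,  2.63038516e+01,  7.99615576e-03,
       -2.12196187e-04,  1.53789333e-06]), 'tcp_pos': array([177.86639124, 519.90153869, 230.58320543]), 'orientation': array([-3.14005552e+00, -2.41746521e-04,  2.81176539e+00]), 'contact_force': array([ 0.21482718,  0.48920658, -0.0641458 ]), 'wrist_torque': array([ 0.01560407,  0.03646397, -0.0297414 ]), 'gripper_force': 0.0, 'opening': 0.9989743095277889}
```

View pics/top0.png

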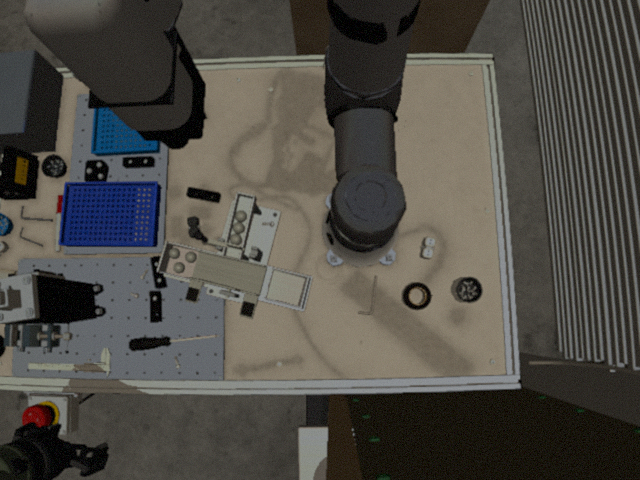

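View pics/side0.png

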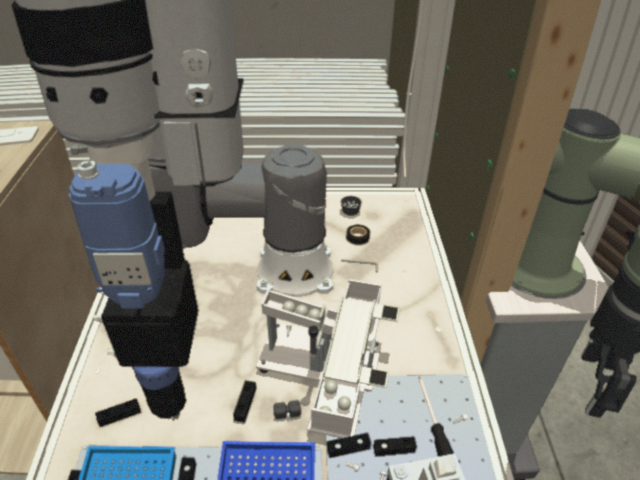

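```bash
cat > h.py <<'E'
import numpy as np, cv2
from scipy.spatial.transform import Rotation as Rn
from bench import bot, solve_ik, imaging
def cam(n):
    m=imaging.camera_model(n); r=np.array(m["rotation"])
    R=r if r.shape==(3,3) else Rn.from_euler("xyz",r).as_matrix()
    return m["K"],m["k1"],np.array(m["position"]),R
def proj(c,P):
    K,k,p,R=c; q=(np.atleast_2d(P)-p)@R; s=np.c_[q[:,0],-q[:,1]]/-q[:,2:]
    s=s*(1+k*(s**2).sum(1,keepdims=True)); return s@np.diag([K[0,0],K[1,1]])+K[:2,2]
def ray(c,uv):
    K,k,p,R=c; d=(np.array(uv,float)-K[:2,2])/[K[0,0],K[1,1]]; s=d.copy()
    for _ in range(20): s=d/(1+k*(s@s))
    v=R@np.array([s[0],-s[1],-1]); return p,v/np.linalg.norm(v)
def onz(c,uv,z):
    p,v=ray(c,uv); return p+v*(z-p[2])/v[2]
def tri(c1,u1,c2,u2):
    (p,a),(q,b)=ray(c1,u1),ray(c2,u2)
    s=np.linalg.lstsq(np.c_[a,-b],q-p,rcond=None)[0]; A,B=p+s[0]*a,q+s[1]*b
    return (A+B)/2,np.linalg.norm(A-B)
E
python3 - <<'E'
from h import *
t=cv2.imread("pics/top0.png"); s=cv2.imread("pics/side0.png")
a=cv2.resize(t[170:330,145:325],(720,640)[:2],interpolation=cv2.INTER_CUBIC)[:600]
cv2.imwrite("pics/tc.png",a)
cv2.imwrite("pics/sc.png",cv2.resize(s[270:450,225:425],(660,594),interpolation=cv2.INTER_CUBIC))
for n in("top","side"): print(n,proj(cam(n),[[178,520,231],[0,0,0],[350,250,0]]))
T=cam("top"); print(onz(T,(193,294),79),onz(T,(247,309),110))
E
```

```text
top [[ 84.95253958 436.08943659]
 [373.52851799 496.0111793 ]
 [256.15555392 333.75825543]]
side [[586.15598471 391.05464436]
 [537.29318675 263.71418529]
 [410.33419684 348.35762744]]
[435.13421587 370.86320822  79.        ] [402.34127535 251.60953415 110.        ]
```

View pics/tc.png

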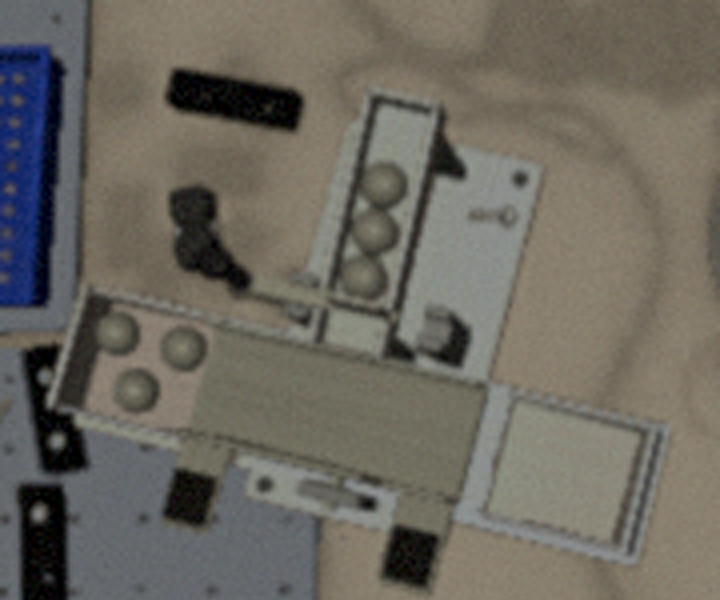

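View pics/sc.png

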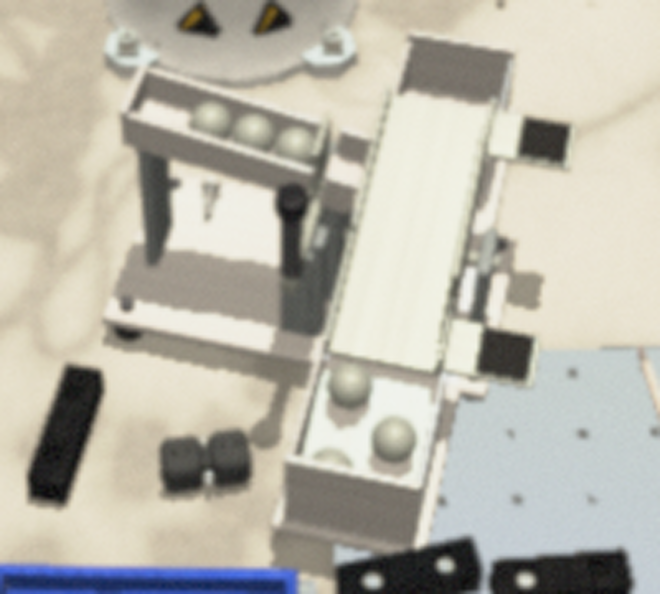

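```bash
cat > m.py <<'E'
from h import *
T,S=cam("top"),cam("side")
L=tri(T,(192.5,294.2),S,(378.6,377.6)); R=tri(T,(247.5,309),S,(390.5,313)); print(L,R)
P=onz(S,(313.5,329.1),166); print("post side",P,"in top",proj(T,P))
# fit sorter pose: tabs + post
from scipy.optimize import least_squares
loc=np.array([[-70,70],[-70,-56],[45,66]]); w=np.array([L[0],R[0],P])[:,:2]
f=lambda v:(loc@np.array([[np.cos(v[2]),np.sin(v[2])],[-np.sin(v[2]),np.cos(v[2])]])+v[:2]-w).ravel()
r=least_squares(f,[450,300,-.25],x_scale=[100,100,.1]); print(r.x,r.fun)
W=lambda x,y,z:np.r_[Rn.from_euler("z",r.x[2]).apply([x,y,0])[:2]+r.x[:2],z]
for p in [(45,66,166),(150,19,160),(150,-19,160),(-70,-56,110)]: print(p,W(*p),proj(T,W(*p)),proj(S,W(*p)))
E
python3 m.py
```

```text
(array([434.28134518, 373.27633052,  74.79118521]), np.float64(1.3679560861386169)) (array([401.82060436, 251.54835018, 105.27860585]), np.float64(1.2433762964471673))
post side [544.8681439  342.11311182 166.        ] in top [[196.42597498 234.79944354]]
[ 4.84379146e+02  2.88619745e+02 -2.50861181e-01] [-0.33445051  0.52902437  0.84826751  0.20093034 -0.51381701 -0.72995471]
(45, 66, 166) [544.3543269  341.38315712 166.        ] [[196.78783101 235.05327738]] [[313.80910213 328.75773326]]
(150, 19, 160) [634.40052323 269.78928498 160.        ] [[234.61914534 189.96903839]] [[261.07678639 300.17899676]]
(150, -19, 160) [624.96746873 232.97872287 160.        ] [[253.06197219 194.16631191]] [[267.590273   285.37861535]]
(-70, -56, 110) [402.66887187 251.74928052 110.        ] [[246.93140289 308.83582334]] [[389.98828678 311.2773056 ]]
```

```bash
cat >> h.py <<'E'
SP=np.array([484.4,288.6]); YAW=-0.251
def W(x,y,z): return np.r_[Rn.from_euler("z",YAW).apply([x,y,0])[:2]+SP,z]
ORI=[np.pi,0,YAW+np.pi]
E
python3 - <<'E'
from h import *
bot.grip(0.0)
print(solve_ik(W(-72,-62,180),ORI),solve_ik(W(45,100,140),ORI))
bot.move_ptp(W(-72,-62,180),ORI)
bot.movel(W(-72,-62,122),max_speed=80)
print(bot.get_state()["contact_force"])
print(bot.movel(W(-72,-62,82),max_speed=40,threshold=6))
s=bot.get_state(); print(s["t"],s["tcp_pos"],s["contact_force"])
bot.dwell(.3)
bot.movel(W(-72,-62,200),max_speed=120)
im=imaging.capture("side"); t=imaging.capture("top"); print(bot.get_state()["t"])
cv2.imwrite("pics/c1.png",np.hstack([cv2.resize(x,(400,480)) for x in (im[270:450,250:400],t[170:330,150:283])]))
E
```

```text
[ 0.3954589   0.22275713 -0.47547573  0.87256347  0.          0.6464589 ] [0.48468662 0.60814972 0.01945652 0.98210313 0.         0.73568662]
[-0.58926956 -0.35365123 -0.52458893]
False
4.225 [399.47104891 246.5622675   82.15154964] [ 0.48748824  0.39070814 -0.47840131]
5.7583
```

View pics/c1.png

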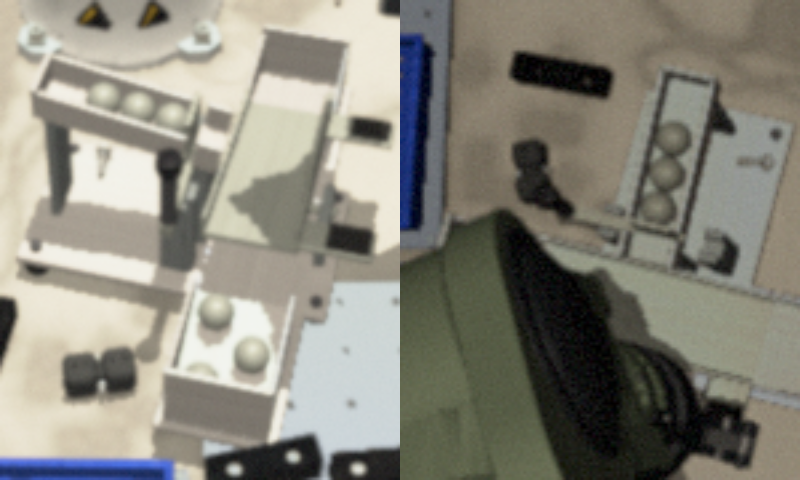

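Run:
```python
from h import *
S=cam("side"); e=proj(S,[W(-70,56,110),W(-70,-70,79)]); print("tabs expected",e,"seen (382,360),(388,318.4)")
assert np.abs(e-[[382,360],[388,318.4]]).max()<4
bot.movel(W(20,108,215),max_speed=180)
bot.movel(W(45,108,215),max_speed=150)
bot.movel(W(45,108,145),max_speed=100)
f0=bot.get_state()["contact_force"]
print(bot.movel(W(45,50,145),max_speed=40,threshold=8))
s=bot.get_state(); loc=Rn.from_euler("z",-YAW).apply(s["tcp_pos"]-np.r_[SP,0])
print(s["t"],loc,s["contact_force"]-f0)
im=imaging.capture("side"); bot.dwell(.5)
bot.movel(W(45,100,145),max_speed=100)
bot.movel(W(45,108,230),max_speed=120)
bot.movel(W(-60,190,240),max_speed=180)
j=imaging.capture("side"); t=imaging.capture("top"); print(bot.get_state()["t"])
cv2.imwrite("pics/c2.png",np.hstack([cv2.resize(x,(400,480)) for x in (j[270:450,250:400],t[170:330,190:323])]))
```

```text
tabs expected [[381.52619409 358.57928818]
 [389.20137802 317.27154885]] seen (382,360),(388,318.4)
True
9.4333 [ 44.76561283  53.79682469 144.93201098] [0.71974912 1.9692121  1.2861738 ]
12.4417
```

View pics/c2.png

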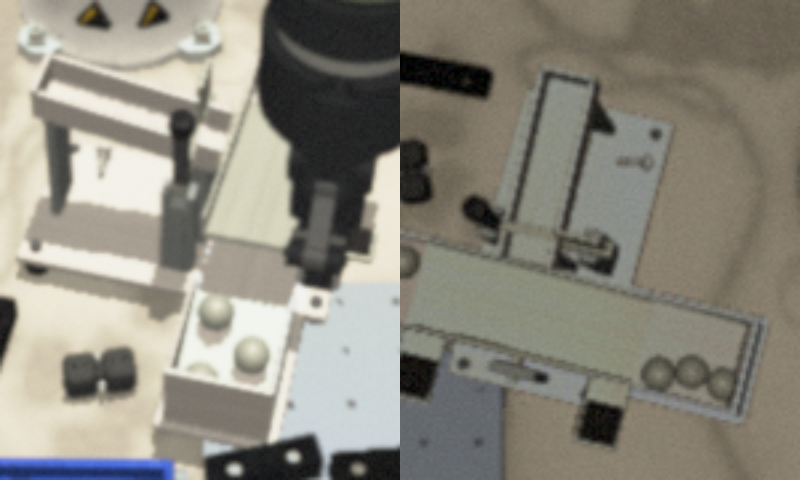

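Run:
```python
from h import *
S,T=cam("side"),cam("top"); print(proj(S,[W(45,y,166) for y in (36,32)]),"cap seen (318.3,315.8)")
bot.dwell(1.5); t=imaging.capture("top"); j=imaging.capture("side")
old=cv2.imread("pics/c2.png")[:,400:]
new=cv2.resize(t[170:330,190:323],(400,480)); print(cv2.absdiff(new,old)[280:430,230:370].max(), cv2.absdiff(new,old)[0:130,230:370].max())
for x,y in((658,373),(690,371),(722,383)):
    p=onz(T,(190+(x-400)*133/400,170+y/3),55); print(Rn.from_euler("z",-YAW).apply(p-np.r_[SP,0]))
cv2.imwrite("pics/c3.png",np.hstack([cv2.resize(x,(400,480),interpolation=cv2.INTER_CUBIC) for x in (j[285:375,300:375],t[250:330,257:323])]))
```

```text
[[317.9774971  315.53122999]
 [318.5199733  313.81828782]] cap seen (318.3,315.8)
14 14
[-27.26791034 -98.47710359  55.        ]
[ -20.62604359 -120.06668964   55.        ]
[ -23.53675353 -143.98297114   55.        ]
```

View pics/c3.png

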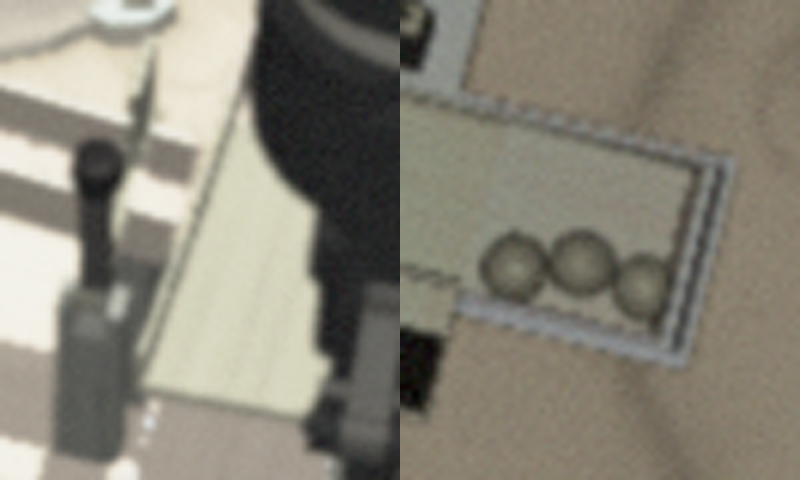

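The three balls rest in the right lane. I'll push the post again, a bit harder, to confirm it is at its stop, then withdraw.

Run:
```python
from h import *
loc=lambda:Rn.from_euler("z",-YAW).apply(bot.get_state()["tcp_pos"]-np.r_[SP,0])
bot.movel(W(45,108,230),max_speed=150)
bot.movel(W(45,100,145),max_speed=100)
bot.movel(W(45,62,145),max_speed=60)
for th in (6,14):
    print(bot.movel(W(45,47,145),max_speed=20,threshold=th),loc(),bot.get_state()["contact_force"])
bot.movel(W(45,100,145),max_speed=100)
bot.movel(W(45,108,230),max_speed=120)
bot.movel(W(-60,190,240),max_speed=180); bot.dwell(.3)
S,T=imaging.capture("side"),imaging.capture("top"); print(bot.get_state()["t"])
old=cv2.imread("pics/c2.png")[:,400:]; new=cv2.resize(T[170:330,190:323],(400,480)); d=cv2.absdiff(new,old).max(2)
print(d[280:430,230:370].max(),d.max(),np.argwhere(d>40)[:5])
g=S[300:345,305:335].max(2)<45; print("dark top rows",[(r+300,np.flatnonzero(x).mean()+305,x.sum()) for r,x in enumerate(g) if x.sum()>2][:8])
```

```text
True [ 44.83881058  53.82042885 144.81285699] [0.83929228 2.96984666 2.05921433]
True [ 44.7948318   53.93331483 145.06892365] [1.56079917 3.67023174 0.39165716]
20.4417
14 28 []
dark top rows [(318, np.float64(318.0), np.int64(6)), (319, np.float64(317.5), np.int64(6)), (320, np.float64(317.5), np.int64(6)), (321, np.float64(317.5), np.int64(4)), (322, np.float64(317.5), np.int64(4))]
```

The slide held at the same place under 14 N, so it is fully open, and nothing else changed between pictures.

```bash
python3 -c "
from bench import bot; print(bot.sign_off())"
```

```text
the job is handed in; nothing more can be done
None
```

The job is done and handed in at about 20 s: I rocked the gate fully right first, then pushed the release fully open, and all three balls came to rest in the right lane without the robot touching them.

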